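# Clamp the tube rack on the shaker

### The job

Load the clear tube rack on the shaker so that it cannot walk when the shaker runs: turn the front eccentric clamp back out of the way, set the rack upright on the platform in the empty front bay, flat along the middle fence and up against the end stop, then turn the clamp's knob until its lobe bears firmly on the rack and holds it, without forcing it. Leave the knob so and let go, and do not disturb the other things on the bench.

Things in the scene. Friction and masses are not known exactly. Their poses are not given: they have to be found in the camera images.
- shaker: Orbital shaker, fixed, turned up to 0.3 rad: white housing 250 (x) x 220 (y) x 54 mm, platform 230 x 200 mm with its top 74 mm above the bench. Origin: centre of its underside; x away from the robot, y left. A fence 12 mm thick, 14 high, 176 long runs along y at x = 0. Behind it a green rack is clamped already (37 mm high, knob at x 89, y 10, up to 79 mm above the platform): leave both.
- front_bay_seat (a point): Point on the platform top, axes as the shaker's, at its x -29, y 0, z 74 mm: the rack's origin comes here when its long side lies flat on the fence (fence face at x +23 mm from here, 14 mm high) and its end touches the end stop (face at y -53 mm, 12 mm thick, 14 mm high, x -17 to +17). The front clamp's axis is at x -46, y -9.5 mm from here.
- front_cam (a joint): Turn of the front clamp, rad, 0 (open) to 2.2, clockwise seen from above. Its reach from the axis to the fence is 20 - 10 cos(value + 0.6) mm: 12 at 0, about 23 at 1.3, where it meets a rack on the fence (firm at 1.35). Starts at 1.6 to 2.1, where the rack does not fit. Stiff (0.18 N m), stays where left. Past touch it rises 5 to 7 N per 0.01 rad; each newton takes about 0.025 N m more.
- front_cam_grip (a point): Grip point on the front clamp's vertical axis, 67 mm above the platform. The knob: black bar 42 long x 10 thick, 54 to 79 mm above the platform, over a 16 mm spindle. x lies along the bar and points to the lobe, y across it, z up. The clamp: steel disc of 40 mm diameter, its centre 10 mm off the axis, 3 to 16 mm above the platform; turning clockwise drags the rack to the end stop.
- tube_rack: The rack to clamp: clear bluish tube rack with capped tubes, 46 (x) x 106 (y) mm, its plate 36 mm and its caps 51 mm high, about 0.15 kg, loose on the bench left or right of the shaker, turned up to 1.2 rad. Origin: centre of its underside; x across the narrow side. Grip it across its long sides, which are solid up to 36 mm (the tubes are not). Either way round is good in the bay.
- tape_roll: Roll of tape lying flat, 71 mm across, 12 mm high; leave. Origin: centre of the underside.
- petri_dish: Petri dish, 90 mm across, 16 mm high; leave. Origin: centre of the underside.
- steel_dish: Shallow steel dish, 87 mm across, 18 mm high; leave. Origin: centre of the underside.
- ethanol_bottle: Large clear bottle with blue cap, 93 mm across, 228 mm high, left; leave. Origin: centre of the underside.
- amber_bottle: Small brown bottle, 48 mm across, 108 mm high, left; leave. Origin: centre of the underside.
- water_bottle: Large clear bottle with blue cap, 91 mm across, 222 mm high, right; leave. Origin: centre of the underside.
- spray_bottle: Spray bottle with black trigger head, 76 (x) x 119 (y) mm, 233 mm high, right; leave. Origin: centre of the underside.
- dropper_bottle: Small brown dropper bottle with black top, 31 mm across, 76 mm high, standing just in front of the shaker; leave. Origin: centre of the underside.
- reagent_tube: Small white screw-cap bottle with blue cap, 37 mm across, 90 mm high, right; leave. Origin: centre of the underside.
Things that resemble listed ones, but are neither listed nor needed, are in the scene too. What is shaped like the tube_rack but green or red is not meant.

How it is judged:
On the way, in this order (a step that is already met when the one before it is completed fails the run):
1. the front clamp is turned back so that the rack fits in (value of joint front_cam below 1.2 rad), for 0.1 s.
2. the rack stands in the front bay (horizontal distance between tube_rack and front_bay_seat below 0.02 m and z of tube_rack in the frame of front_bay_seat between -0.004 and 0.004 m), for 0.1 s.
At the end, for the whole second after the job is handed in: The clear rack stands upright on the platform in the front bay, flat along the middle fence (within 2.5 mm and 0.04 rad) and against the end stop (within 4 mm), and the lobe of the front clamp presses on it with more than 4 N; nothing moves (x of tube_rack in the frame of front_bay_seat between -0.0025 and 0.0025 m and y of tube_rack in the frame of front_bay_seat between -0.004 and 0.004 m and z of tube_rack in the frame of front_bay_seat between -0.003 and 0.003 m and angle between the x axis of tube_rack and the x axis of shaker, either way round below 0.04 rad and angle between tube_rack's own z axis and vertical below 0.04 rad and contact force between front_cam and tube_rack above 4 N and linear speed of tube_rack below 0.01 m/s); the robot touches nothing.
It fails at once if a bystander is shifted by more than 3 cm (distance of any of tape_roll, petri_dish, steel_dish, ethanol_bottle, amber_bottle, water_bottle, spray_bottle, reagent_tube, dropper_bottle from where it was at the start of the episode above 0.03 m).
It fails at once if the clamp is forced: its lobe presses on the rack with more than 120 N (contact force between front_cam and tube_rack above 120 N).
It fails at once if the rack is tipped (angle between tube_rack's own z axis and vertical above 0.5 rad).
It also fails if it takes over 62 s, if anything falls off the work surface, if the arm or the gripper's body presses on something with over 40 N, if the wrist force passes 120 N, or if a joint passes its speed limit or range.

### The arm

A 6-joint arm with a two-finger parallel gripper is mounted at the origin on a cart in front of the work surface, level with it; the furniture and walls round the work are solid. World frame = base frame: x ahead of the robot, y to its left, z up, the work surface at z = 0. Lengths are in m, angles in rad, forces in N, time in s.
With the tool pointing down it reaches from about 0.375 to 0.975 m from the base axis. Payload 3.8 kg.
Tool frame: the origin (TCP) lies midway between the tips of the shut fingers; the grasp point (between the pads) lies 19 mm behind it; z points along the fingers, y is the line along which they close (so a half turn about z gives the same grasp; the last joint's range is limited). The gripper opens to 85 mm and grips with 20 to 120 N. Pads are 22 mm wide; open, the fingers measure 114 mm over their backs; the gripper's body (76 mm by 85 mm) begins 54 mm behind the grasp point. The pads swing forward as they close: fully open they stand 13 mm farther back than shut.
Start: joints at [1.21, 0.264, 1.604, -0, 1.274, -0.037], TCP at [0.215, 0.64, 0.231] pointing down, gripper open.
Joint ranges: [-2.63, 2.63], [-0.94, 2.18], [0.31, 2.57], [-1.31, 4.45], [0, 2.66], [-2.55, 2.55]. Speed limits (rad/s): [2.57, 2.57, 3.14, 3.14, 3.14, 3.14].

### API

Orientations are given as a rotation vector (axis times angle).
In Python, from workcell import bot, cams gives the robot as it stands.
- The arm moves only by the tool play_rows, never from a script. Its argument "rows" is a list of rows, each a list of 2 entries, a list of its own where there are three numbers: the shift along the tool's x, y, z scaled (see below), then the turn, a rotation vector about the tool's x, y, z scaled (see below). A call has 1 to 20 rows; each row is the pose to reach, as a shift and turn from the pose commanded when the call began, along the tool's axes at that moment; what a row does not reach only later rows make up. The controller multiplies each number of a shift by 250 mm and each number of a turn by 45 degrees. A row lasts 1/12 s, in which the tool goes at most 41.7 mm and 7.16 degrees, less where a joint would pass 70% of its speed; a pose out of reach is approached as far as the arm can. A call with a number of a shift or a turn outside -1 to 1 is refused whole. A call with a gripper value outside its range is refused whole. "claw" is the opening, from -1 (shut) to 1 (fully open), set as the call begins (left out, the last holds). The fingers move at their own pace and stop on an object; "newtons" is the grip in N (left out, the last holds). Time passes only in rows, so rows that repeat a pose let the fingers close. It gives the time, the measured TCP pose, the force, the opening and the grip force at its end, in the units of the state.
- bot.read_state(): the state, without advancing time (a new reading comes with each control period).
- cams.read_camera(name): name is "scene" or "top" or "wrist"; returns a dict with "image" (480x640x3 uint8, red, green, blue), "K" (3x3 intrinsics, pixels), "T" (4x4, takes a point from camera to world coordinates); the wrist camera has in their place "mount" (4x4, takes a point from camera to tool coordinates, whose origin is the TCP and whose axes are the flange's). Camera axes: x right, y down, z forward; pixel columns grow to the right and rows downward; lengths in m; the calibration is good to about 2 mm. A picture is of the moment at which its call begins: read the wrist's pose just before it. There is no depth.
- bot.finish_job(): hands the job in; it is judged then, once.
The state is a dict: "time": time; "q": joint angles; "joint_vel": joint speeds; "joint_torque": joint torques, N m; "tool_pos": TCP position; "tcp_rot": TCP orientation; "wrist_force": force on the tool from outside, world axes, zero at the start; "torque": the same for the moment, N m; "width": opening from 0.0 (shut) to 1.0 (fully open); "grip_force": force on a finger pad.
Only numpy, scipy, OpenCV 4.12 (cv2) and the standard library are available. Lean on these libraries where they do the work, as an engineer would, in place of code of your own. Each camera call takes 0.05 s, during which the arm holds its last target. There are 200 camera calls.

## Working session

There is one attempt and no reset: what is moved stays moved. The work goes in short steps, Python scripts to look and compute and a tool call to move; the robot and the scene stay as the last step left them, time stands still between calls to the robot, and variables do not carry over. Pictures are saved under pics/ and viewed, at most 10 in all, crops included, and the job is handed in when it is done.

Besides the shell and the picture viewer there is one more tool, called after "Emit:" as a command line: name --argument value ..., lists and objects as JSON in quotes. play_rows: Moves the arm, as the interface text tells. Its arguments: {"type":"object","properties":{"rows":{"type":"array","items":{"type":"array"}},"claw":{"type":"number"},"newtons":{"type":"number"}},"required":["rows"]}

```bash
ls; mkdir -p pics
python3 - <<'E'
from workcell import bot,cams
import cv2,pickle
for n in("scene","top"):
    c=cams.read_camera(n);cv2.imwrite(f"pics/{n}0.png",c["image"][:,:,::-1]);pickle.dump(c,open(n+".pkl","wb"));print(n,c["K"].tolist(),c["T"].round(4).tolist())
w=cams.read_camera("wrist");print({k:v for k,v in w.items() if k!="image"})
print(bot.read_state())
E
```

```text
pics
scene [[459.57289330738354, 0.0, 319.88630834233817], [0.0, 459.57289330738354, 242.4670120260495], [0.0, 0.0, 1.0]] [[-0.5777, -0.3582, 0.7335, -0.4005], [-0.816, 0.2736, -0.5092, 0.5785], [-0.0183, -0.8927, -0.4503, 0.6514], [0.0, 0.0, 0.0, 1.0]]
top [[572.0593452738442, 0.0, 318.98227504044684], [0.0, 572.0593452738442, 242.94798526897694], [0.0, 0.0, 1.0]] [[0.0058, -0.9816, 0.1907, 0.1662], [-1.0, -0.0048, 0.0058, -0.0192], [-0.0048, -0.1907, -0.9816, 1.7536], [0.0, 0.0, 0.0, 1.0]]
{'K': array([[363.87740397,   0.        , 325.4034004 ],
       [  0.        , 363.87740397, 243.98276968],
       [  0.        ,   0.        ,   1.        ]]), 'mount': array([[ 1.11890152e-05, -9.50464985e-01, -3.10831646e-01,
         7.97210644e-02],
       [ 9.99999929e-01, -1.06070837e-04,  3.60341788e-04,
         3.36678076e-04],
       [-3.75462425e-04, -3.10831628e-01,  9.50464917e-01,
        -1.42816634e-01],
       [ 0.00000000e+00,  0.00000000e+00,  0.00000000e+00,
         1.00000000e+00]])}
{'time': 0.15, 'q': array([ 1.21009784e+00,  2.64630052e-01,  1.60507143e+00,  2.38076047e-06,
        1.27371729e+00, -3.68904581e-02]), 'joint_vel': array([ 0.00091723, -0.00250443, -0.00429458,  0.00011787,  0.00125071,
       -0.00118086]), 'joint_torque': array([-3.08501103e-05, -5.15903914e+01, -3.67960346e+01, -1.26748332e-04,
        7.97569432e-03,  1.80528207e-05]), 'tool_pos': array([0.2145615 , 0.63938101, 0.23020836]), 'tcp_rot': array([-5.06359621e-01, -3.10014783e+00,  2.81094708e-03]), 'wrist_force': array([-0.33512643, -0.420107  ,  0.42505933]), 'torque': array([-0.03579494,  0.0073515 ,  0.04448674]), 'grip_force': 0.0, 'width': 0.9980551965590566}
```

View pics/scene0.png

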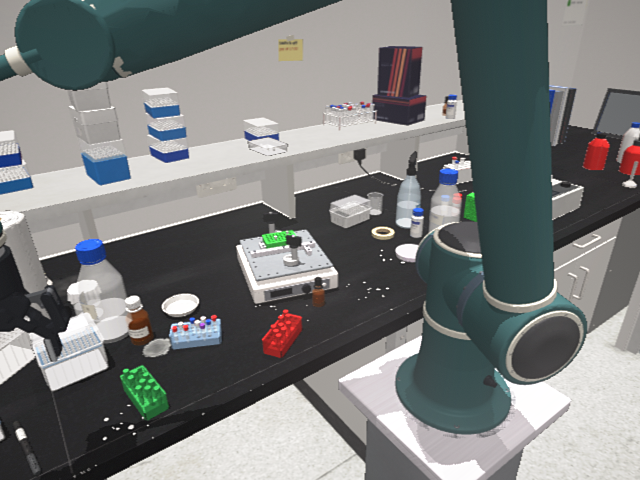

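View pics/top0.png

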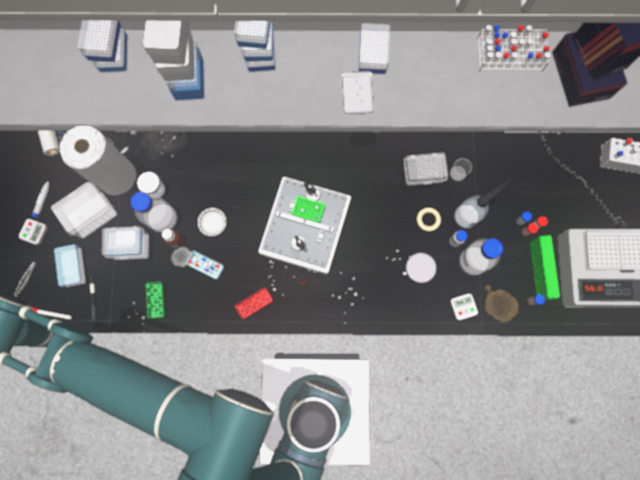

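The scene picture shows the clear rack at (196,332), left of the shaker at (287,265). In the top picture the rack is at (205,263) and the shaker at (305,225).

Run:
```python
import cv2
a=cv2.imread("pics/top0.png")[172:284,165:360]
cv2.imwrite("pics/topc.png",cv2.resize(a,None,fx=4,fy=4,interpolation=cv2.INTER_CUBIC))
b=cv2.imread("pics/scene0.png")[205:355,150:350]
cv2.imwrite("pics/scenec.png",cv2.resize(b,None,fx=4,fy=4,interpolation=cv2.INTER_CUBIC))
```

```text
(no output)
```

View pics/topc.png

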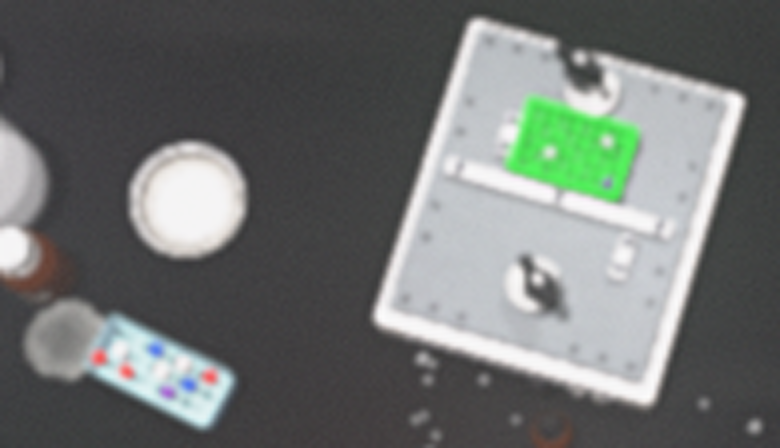

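View pics/scenec.png

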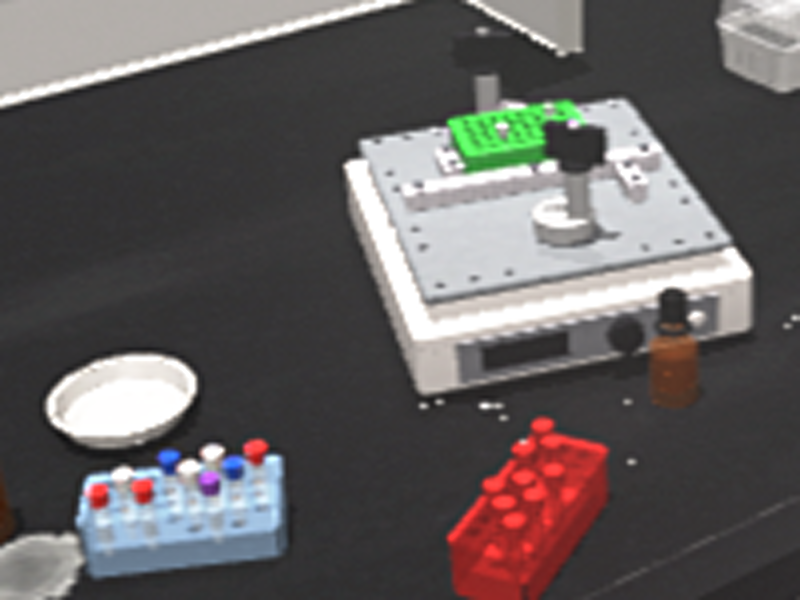

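Top crop (4x, offset 165,172): the fence top runs (447,163) to (676,230), the knob bar (523,262) to (563,312), and the rack's plate corners are about (108,313), (237,375), (210,430), (88,368).

```bash
cat > h.py <<'E'
import numpy as np,cv2,pickle
from scipy.spatial.transform import Rotation as R
def ray(K,T,uv,z):
    uv=np.atleast_2d(np.array(uv,float)); d=np.c_[uv,np.ones(len(uv))]@np.linalg.inv(K).T@T[:3,:3].T
    return T[:3,3]+d*((z-T[2,3])/d[:,2])[:,None]
def proj(K,T,p):
    q=(np.atleast_2d(p)-T[:3,3])@T[:3,:3]@K.T; return q[:,:2]/q[:,2:]
def pose(s):
    T=np.eye(4);T[:3,:3]=R.from_rotvec(s["tcp_rot"]).as_matrix();T[:3,3]=s["tool_pos"];return T
def shot(name):
    from workcell import bot,cams
    s=bot.read_state();w=cams.read_camera("wrist");c=dict(image=w["image"],K=w["K"],T=pose(s)@w["mount"])
    cv2.imwrite(f"pics/{name}.png",w["image"][:,:,::-1]);pickle.dump(c,open(name+".pkl","wb"));return c
def goto(p,yaw,s=None):
    """shift/turn numbers to reach tcp p, pointing down, tool y at world yaw (mod pi) + pi/2 rule: tool y axis along yaw"""
    from workcell import bot
    s=bot.read_state();T=pose(s);out=[]
    for k in(0,np.pi):
        y=np.array([np.cos(yaw+k),np.sin(yaw+k),0]);z=np.array([0,0,-1.]);G=np.c_[np.cross(y,z),y,z]
        t=R.from_matrix(T[:3,:3].T@G).as_rotvec(); out.append(t)
    sh=T[:3,:3].T@(np.array(p)-T[:3,3])
    print("shift",(sh/.25).round(4),"turns",[(t/(np.pi/4)).round(4).tolist() for t in out],"q6",s["q"][5].round(3))
E
python3 - <<'E'
from h import *
c=pickle.load(open("top.pkl","rb"));f=lambda l,z:ray(c["K"],c["T"],np.array(l)/4+[165,172],z).round(4)
print("fence",f([(447,163),(676,230)],.088));print("knob",f([(523,262),(563,312)],.153))
print("rack",r:=f([(108,313),(237,375),(210,430),(88,368)],.036),r.mean(0),np.linalg.norm(np.diff(r,axis=0),axis=1))
print("housing",h:=f([(475,18),(745,95),(652,405),(375,320)],.054),h.mean(0),np.linalg.norm(np.diff(h,axis=0),axis=1))
goto([.5,.05,.33],0)
E
```

```text
fence [[ 0.5813  0.1178  0.088 ]
 [ 0.5308 -0.0538  0.088 ]]
knob [[0.4926 0.0568 0.153 ]
 [0.4565 0.0278 0.153 ]]
rack [[0.4752 0.3787 0.036 ]
 [0.4279 0.2783 0.036 ]
 [0.3857 0.2972 0.036 ]
 [0.4327 0.3919 0.036 ]] [0.430375 0.336525 0.036   ] [0.11098401 0.04623905 0.10572176]
housing [[ 0.7055  0.1012  0.054 ]
 [ 0.6447 -0.1075  0.054 ]
 [ 0.404  -0.0367  0.054 ]
 [ 0.4676  0.1726  0.054 ]] [0.55545 0.0324  0.054  ] [0.21737601 0.25089665 0.21874974]
shift [-1.8325 -1.8724 -0.3959] turns [[-0.0021, 0.0014, 1.5877], [-0.0015, -0.0023, -2.4123]] q6 -0.037
```

Emit:
play_rows --rows '[[[-0.85, -0.75, -0.28], [0, 0, 0.8]], [[-0.85, -0.75, -0.28], [0, 0, 0.8]], [[-0.85, -0.75, -0.28], [0, 0, 0.8]], [[-0.85, -0.75, -0.28], [0, 0, 0.8]], [[-0.85, -0.75, -0.28], [0, 0, 0.8]], [[-0.85, -0.75, -0.28], [0, 0, 0.8]], [[-0.85, -0.75, -0.28], [0, 0, 0.8]], [[-0.85, -0.75, -0.28], [0, 0, 0.8]], [[-0.85, -0.75, -0.28], [0, 0, 0.8]]]'

```text
time: 0.9
tool_pos: [0.3579, 0.3932, 0.3022]
tcp_rot: [1.445, 2.789, 0.003]
wrist_force: [-0.3, 0.4, -0.8]
width: 0.998
grip_force: 0.0
```

```bash
python3 -c "
from h import *
goto([.5,.15,.30],0)"
```

```text
shift [-1.1225 -0.0963  0.0082] turns [[0.0021, -0.0013, 0.7825], [0.0017, 0.0027, -3.2175]] q6 0.171
```

Emit:
play_rows --rows '[[[-1, -0.1, 0], [0, 0, 0.78]], [[-1, -0.1, 0], [0, 0, 0.78]], [[-1, -0.1, 0], [0, 0, 0.78]], [[-1, -0.1, 0], [0, 0, 0.78]], [[-1, -0.1, 0], [0, 0, 0.78]], [[-1, -0.1, 0], [0, 0, 0.78]], [[-1, -0.1, 0], [0, 0, 0.78]], [[-1, -0.1, 0], [0, 0, 0.78]], [[-1, -0.1, 0], [0, 0, 0.78]]]'

```text
time: 1.65
tool_pos: [0.4807, 0.1775, 0.3005]
tcp_rot: [-2.213, -2.227, 0.001]
wrist_force: [-1.1, 0.8, -0.5]
width: 1.001
grip_force: 0.0
```

```bash
python3 -c "
from h import *
shot('w1')"
```

```text
(no output)
```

View pics/w1.png

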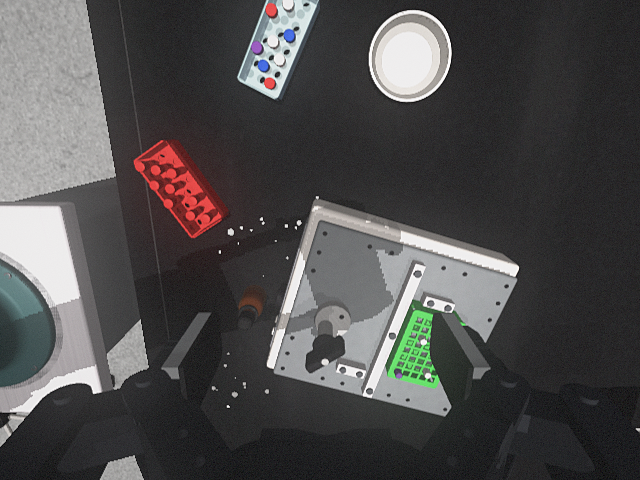

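The wrist picture shows the clear rack cut off at the top (near end (240,80) to (278,98)), the shaker with housing corners at (317,199), (518,268) and (267,369), the fence (419,265) to (369,395), and the knob at (325,352).

```bash
cat > fit.py <<'E'
from h import *
from scipy.optimize import least_squares
c=pickle.load(open("w1.pkl","rb"));K,T=c["K"],c["T"]
def world(p,P): x,y,a=p;P=np.array(P,float)/1000;return np.c_[x+np.cos(a)*P[:,0]-np.sin(a)*P[:,1],y+np.sin(a)*P[:,0]+np.cos(a)*P[:,1],P[:,2]]
M=[(-125,110,54),(125,110,54),(-125,-110,54),(-6,88,88),(6,88,88),(-6,-88,88),(6,-88,88)]
U=[(317,199),(518,268),(267,369),(413,263),(425,267),(363,393),(375,398)]
r=least_squares(lambda p:(proj(K,T,world(p,M))-U).ravel(),[.5557,.032,-.286],loss="soft_l1")
E
python3 - <<'E'
from fit import *
print(r.x,(proj(K,T,world(r.x,M))-U).round(1).tolist())
im=c["image"][:,:,::-1].copy();S=3;x0,y0=262,190
im=cv2.resize(im[y0:y0+200,x0:x0+262],None,fx=S,fy=S,interpolation=cv2.INTER_CUBIC)
def draw(P,col):
    q=(proj(K,T,world(r.x,P))-[x0,y0]+.5)*S;cv2.polylines(im,[q.astype(int)],True,col,1)
box=lambda a,b,d,e,z:[(a,d,z),(b,d,z),(b,e,z),(a,e,z)]
draw(box(-115,115,-100,100,74),(0,0,255));draw(box(-125,125,-110,110,54),(0,255,255));draw(box(-6,6,-88,88,88),(255,0,0));draw(box(-46,-12,-65,-53,88),(0,165,255))
th=np.arange(0,6.28,.1);draw(np.c_[-75+8*np.cos(th),-9.5+8*np.sin(th),128+0*th],(255,0,255))
for v in(1.6,1.8):
    f=np.pi-.6-v;C=np.array([-75+10*np.cos(f),-9.5+10*np.sin(f)]);draw(np.c_[C[0]+20*np.cos(th),C[1]+20*np.sin(th),90+0*th],(0,255,0))
    e=np.array([np.cos(f),np.sin(f)]);n=np.array([-e[1],e[0]]);B=[np.array([-75,-9.5])+a*21*e+b*5*n for a,b in((1,1),(1,-1),(-1,-1),(-1,1))];draw([(*b,153) for b in B],(255,255,0))
cv2.imwrite("pics/ov.png",im)
E
```

```text
[ 0.55649106  0.03490674 -0.28097567] [[-4.0, 5.8], [4.7, -2.3], [-1.5, -0.5], [2.7, 0.2], [1.4, -0.8], [-0.2, 2.8], [-2.7, 0.2]]
```

View pics/ov.png

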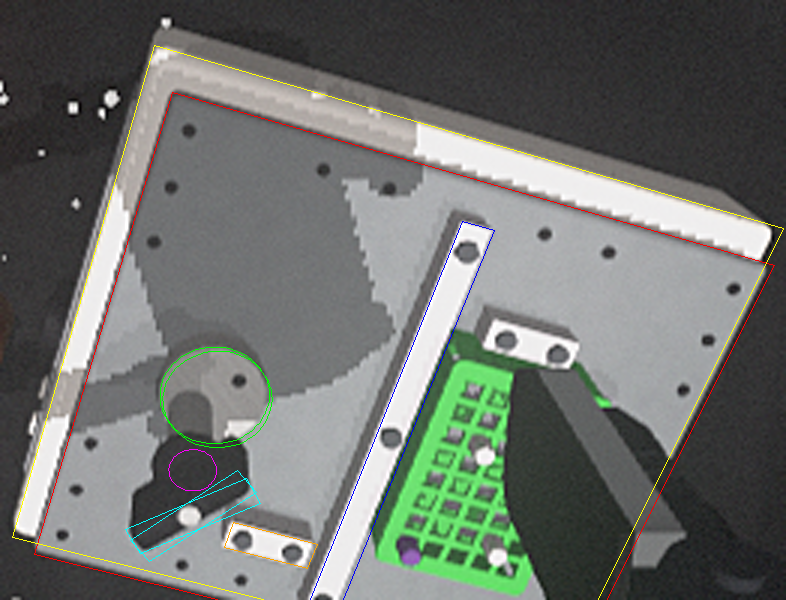

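Run:
```python
from fit import *
a=world(r.x,[(-75,-9.5,0),(-29,0,0)]);print(a)
goto([a[0,0],a[0,1],.13],.52-np.pi/2)
```

```text
[[0.48179787 0.04657627 0.        ]
 [0.52862829 0.04294824 0.        ]]
shift [-0.5259  0.0024  0.6821] turns [[-0.0022, 0.0004, 1.3477], [-0.0004, -0.0025, -2.6523]] q6 0.298
```

Emit:
play_rows --rows '[[[-0.526, 0.002, 0.3], [0, 0, 0.95]], [[-0.526, 0.002, 0.3], [0, 0, 0.95]], [[-0.526, 0.002, 0.3], [0, 0, 0.95]], [[-0.526, 0.002, 0.3], [0, 0, 0.95]], [[-0.526, 0.002, 0.3], [0, 0, 0.95]], [[-0.526, 0.002, 0.3], [0, 0, 0.95]], [[-0.526, 0.002, 0.3], [0, 0, 0.95]]]'

```text
time: 2.28
tool_pos: [0.4818, 0.0464, 0.2257]
tcp_rot: [-2.874, -1.266, 0.001]
wrist_force: [0.0, -0.1, -0.3]
width: 1.002
grip_force: 0.0
```

Emit:
play_rows --rows '[[[0, 0, 0.1], [0, 0, 0.4]], [[0, 0, 0.2], [0, 0, 0.4]], [[0, 0, 0.3], [0, 0, 0.4]], [[0, 0, 0.382], [0, 0, 0.4]], [[0, 0, 0.382], [0, 0, 0.4]], [[0, 0, 0.382], [0, 0, 0.4]]]'

```text
time: 2.78
tool_pos: [0.4813, 0.0463, 0.13]
tcp_rot: [-3.035, -0.81, 0.004]
wrist_force: [-0.1, -0.0, 2.0]
width: 1.0
grip_force: 0.0
```

Run:
```python
from fit import *
from workcell import bot
s=bot.read_state();print(s["tool_pos"],s["wrist_force"]);a=world(r.x,[(-75,-9.5,0)])[0];goto([a[0],a[1],.13],.52-np.pi/2)
```

```text
[0.48133361 0.04634042 0.12995204] [-0.09639091 -0.03390362  1.98736346]
shift [ 0.0021  0.0001 -0.0002] turns [[-0.0019, 0.0031, 0.0021], [-0.0049, -0.0031, -3.9979]] q6 1.093
```

Close on the knob.

Emit:
play_rows --rows '[[[0, 0, 0], [0, 0, 0]], [[0, 0, 0], [0, 0, 0]], [[0, 0, 0], [0, 0, 0]], [[0, 0, 0], [0, 0, 0]], [[0, 0, 0], [0, 0, 0]], [[0, 0, 0], [0, 0, 0]], [[0, 0, 0], [0, 0, 0]], [[0, 0, 0], [0, 0, 0]], [[0, 0, 0], [0, 0, 0]], [[0, 0, 0], [0, 0, 0]]]' --claw -1 --newtons 60

```text
time: 3.62
tool_pos: [0.4819, 0.0471, 0.1317]
tcp_rot: [-3.033, -0.8, 0.0]
wrist_force: [-3.7, 8.7, 6.4]
width: 0.102
grip_force: 59.1
```

Run:
```python
from h import *
from workcell import bot
s=bot.read_state();print(s)
```

```text
{'time': 3.6167, 'q': array([ 0.04280675, -0.01130593,  2.10583517,  0.00507604,  1.04808802,
        1.09526345]), 'joint_vel': array([ 4.43629835e-04, -1.12459370e-03,  1.82332134e-03,  4.45882987e-05,
        4.10450207e-04, -6.97425096e-04]), 'joint_torque': array([ -4.37856361, -29.97687042, -32.61122346,  -2.40499802,
        -1.32584509,   0.09822885]), 'tool_pos': array([0.48188872, 0.0470942 , 0.13169271]), 'tcp_rot': array([-3.03332661e+00, -8.00118550e-01,  8.90672676e-05]), 'wrist_force': array([-3.74223699,  8.66544196,  6.36573886]), 'torque': array([1.33804579, 0.70262121, 0.11839543]), 'grip_force': 59.14949297904968, 'width': 0.1022566762916778}
```

Emit:
play_rows --rows '[[[0, 0, 0], [0, 0, -0.1]], [[0, 0, 0], [0, 0, -0.2]], [[0, 0, 0], [0, 0, -0.3]], [[0, 0, 0], [0, 0, -0.4]], [[0, 0, 0], [0, 0, -0.5]], [[0, 0, 0], [0, 0, -0.6]], [[0, 0, 0], [0, 0, -0.7]], [[0, 0, 0], [0, 0, -0.8]], [[0, 0, 0], [0, 0, -0.9]], [[0, 0, 0], [0, 0, -1]], [[0, 0, 0], [0, 0, -1]]]'

```text
time: 4.53
tool_pos: [0.481, 0.0477, 0.1317]
tcp_rot: [-2.492, -1.902, -0.001]
wrist_force: [-7.2, 11.5, 8.2]
width: 0.106
grip_force: 59.6
```

Emit:
play_rows --rows '[[[0, 0, 0], [0, 0, -0.1]], [[0, 0, 0], [0, 0, -0.2]], [[0, 0, 0], [0, 0, -0.3]], [[0, 0, 0], [0, 0, -0.4]], [[0, 0, 0], [0, 0, -0.5]], [[0, 0, 0], [0, 0, -0.6]], [[0, 0, 0], [0, 0, -0.7]], [[0, 0, 0], [0, 0, -0.8]], [[0, 0, 0], [0, 0, -0.9]], [[0, 0, 0], [0, 0, -0.9]]]'

```text
time: 5.37
tool_pos: [0.4801, 0.0476, 0.1317]
tcp_rot: [-1.679, -2.647, -0.003]
wrist_force: [-9.8, 10.2, 11.6]
width: 0.101
grip_force: 60.0
```

Run:
```python
from h import *
from workcell import bot
s=bot.read_state();T=pose(s);print(s["q"],s["torque"],s["grip_force"],s["width"],"ty yaw",np.arctan2(T[1,1],T[0,1]))
```

```text
[ 0.04322434 -0.01206276  2.10665181  0.00640392  1.0519555  -0.40001611] [1.58015119 1.56629024 0.17669365] 59.98998463153839 0.10108959378714827 ty yaw 0.44005961970715796
```

Emit:
play_rows --rows '[[[0, 0, 0], [0, 0, -0.08]], [[0, 0, 0], [0, 0, -0.16]], [[0, 0, 0], [0, 0, -0.16]]]'

```text
time: 5.62
tool_pos: [0.4799, 0.0476, 0.1317]
tcp_rot: [-1.511, -2.746, -0.003]
wrist_force: [-10.3, 10.1, 12.0]
width: 0.101
grip_force: 60.0
```

Run:
```python
from h import *
from workcell import bot
s=bot.read_state();T=pose(s);print(s["torque"],"ty yaw",np.arctan2(T[1,1],T[0,1]))
```

```text
[1.54194349 1.64284681 0.1426233 ] ty yaw 0.5650708735088893
```

Emit:
play_rows --rows '[[[0, 0, 0], [0, 0, 0]], [[0, 0, 0], [0, 0, 0]], [[0, 0, 0], [0, 0, 0]], [[0, 0, 0], [0, 0, 0]], [[0, 0, 0], [0, 0, 0]], [[0, 0, 0], [0, 0, 0]], [[0, 0, -0.15], [0, 0, 0]], [[0, 0, -0.3], [0, 0, 0]], [[0, 0, -0.45], [0, 0, 0]], [[0, 0, -0.5], [0, 0, 0]]]' --claw 1

```text
time: 6.45
tool_pos: [0.4855, 0.0449, 0.2621]
tcp_rot: [1.512, 2.745, 0.007]
wrist_force: [1.1, 0.4, 0.6]
width: 1.0
grip_force: 0.0
```

Run:
```python
from h import *
goto([.43,.30,.27],-.45)
```

```text
shift [ 0.9811  0.3576 -0.0333] turns [[0.0122, 0.0003, 1.2905], [-0.0003, 0.0143, -2.7095]] q6 -0.522
```

Emit:
play_rows --rows '[[[0.98, 0.36, -0.03], [0, 0, 0.9]], [[0.98, 0.36, -0.03], [0, 0, 0.9]], [[0.98, 0.36, -0.03], [0, 0, 0.9]], [[0.98, 0.36, -0.03], [0, 0, 0.9]], [[0.98, 0.36, -0.03], [0, 0, 0.9]], [[0.98, 0.36, -0.03], [0, 0, 0.9]], [[0.98, 0.36, -0.03], [0, 0, 0.9]], [[0.98, 0.36, -0.03], [0, 0, 0.9]], [[0.98, 0.36, -0.03], [0, 0, 0.9]], [[0.98, 0.36, -0.03], [0, 0, 0.9]]]'

```text
time: 7.28
tool_pos: [0.4274, 0.2998, 0.2626]
tcp_rot: [2.372, 2.059, -0.002]
wrist_force: [-0.5, 0.5, 0.1]
width: 1.001
grip_force: 0.0
```

Emit:
play_rows --rows '[[[0, 0, 0], [0, 0, 0.2]], [[0, 0, 0], [0, 0, 0.39]], [[0, 0, 0], [0, 0, 0.39]], [[0, 0, 0], [0, 0, 0.39]], [[0, 0, 0], [0, 0, 0.39]]]'

```text
time: 7.7
tool_pos: [0.4281, 0.2985, 0.2631]
tcp_rot: [2.66, 1.67, -0.001]
wrist_force: [-0.1, -0.7, -0.4]
width: 0.997
grip_force: 0.0
```

```bash
python3 -c "
from h import *
shot('w2')"
```

```text
(no output)
```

View pics/w2.png

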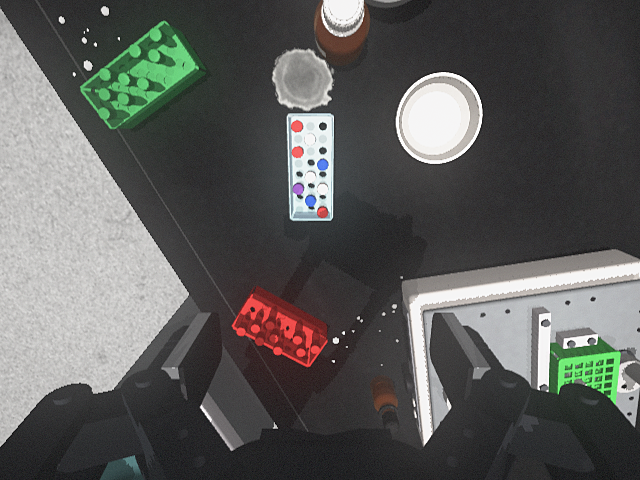

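The rack's plate corners are at about (288,114), (333,113), (334,220), (291,220). The grey patch past its end, at (303,80), is flat and clear of the grip.

```bash
cat > rk.py <<'E'
from h import *
c=pickle.load(open("w2.pkl","rb"));g=ray(c["K"],c["T"],[(288,114),(333,113),(334,220),(291,220)],.036)
ctr=g.mean(0);d=(g[0]+g[1]-g[2]-g[3])/2;yaw=np.arctan2(-d[0],d[1]);u=d/np.linalg.norm(d)
E
python3 - <<'E'
from rk import *
print(ctr,yaw,np.linalg.norm(np.diff(g,axis=0),axis=1))
p=ctr+.027*u;p[2]=.015;print(p)
goto(p,yaw)
E
```

```text
[0.43211214 0.33883968 0.036     ] -0.4423619884592258 [0.04309402 0.10546757 0.04502369]
[0.44367017 0.36324074 0.015     ]
shift [ 0.2596 -0.0559  0.9926] turns [[0.0001, 0.0004, -0.009], [0.0007, -0.0002, 3.991]] q6 1.011
```

Emit:
play_rows --rows '[[[0.13, -0.03, 0.1], [0, 0, -0.009]], [[0.26, -0.056, 0.2], [0, 0, -0.009]], [[0.26, -0.056, 0.35], [0, 0, -0.009]], [[0.26, -0.056, 0.5], [0, 0, -0.009]], [[0.26, -0.056, 0.65], [0, 0, -0.009]], [[0.26, -0.056, 0.8], [0, 0, -0.009]], [[0.26, -0.056, 0.9], [0, 0, -0.009]], [[0.26, -0.056, 0.97], [0, 0, -0.009]], [[0.26, -0.056, 0.993], [0, 0, -0.009]], [[0.26, -0.056, 0.993], [0, 0, -0.009]], [[0.26, -0.056, 0.993], [0, 0, -0.009]]]'

```text
time: 8.67
tool_pos: [0.444, 0.3648, 0.0157]
tcp_rot: [-2.655, -1.68, -0.001]
wrist_force: [-0.1, 0.7, 0.6]
width: 0.999
grip_force: 0.0
```

Emit:
play_rows --rows '[[[0, 0, 0], [0, 0, 0]], [[0, 0, 0], [0, 0, 0]], [[0, 0, 0], [0, 0, 0]], [[0, 0, 0], [0, 0, 0]], [[0, 0, 0], [0, 0, 0]], [[0, 0, 0], [0, 0, 0]], [[0, 0, 0], [0, 0, 0]], [[0, 0, 0], [0, 0, 0]]]' --claw -1 --newtons 60

```text
time: 9.33
tool_pos: [0.4445, 0.3657, 0.0169]
tcp_rot: [-2.654, -1.68, -0.005]
wrist_force: [-1.0, -0.3, 6.6]
width: 0.525
grip_force: 62.1
```

Emit:
play_rows --rows '[[[0, 0, -0.05], [0, 0, 0]], [[0, 0, -0.15], [0, 0, 0]], [[0, 0, -0.27], [0, 0, 0]], [[0, 0, -0.4], [0, 0, 0]], [[0, 0, -0.53], [0, 0, 0]], [[0, 0, -0.64], [0, 0, 0]], [[0, 0, -0.7], [0, 0, 0]], [[0, 0, -0.7], [0, 0, 0]]]'

```text
time: 10.0
tool_pos: [0.4455, 0.3665, 0.1958]
tcp_rot: [-2.654, -1.68, -0.014]
wrist_force: [-0.2, 0.7, -0.9]
width: 0.523
grip_force: 61.8
```

Run:
```python
from fit import *
from workcell import bot
s=bot.read_state();print(s["wrist_force"],s["torque"],s["width"])
p=world(r.x,[(-29-7,33.6,192)])[0];print(p);goto(p,r.x[2]); goto([p[0],p[1]+.15,p[2]],r.x[2])
```

```text
[-0.23390299  0.6963962  -0.90330868] [ 0.03710125 -0.06786677  0.04163738] 0.5225280291986614
[0.53121984 0.07717168 0.192     ]
shift [-0.8994  0.805   0.0112] turns [[0.0062, -0.0098, -0.2053], [-0.0146, -0.0092, 3.7947]] q6 1.087
shift [-0.3571  0.5483  0.0145] turns [[0.0062, -0.0098, -0.2053], [-0.0146, -0.0092, 3.7947]] q6 1.087
```

Emit:
play_rows --rows '[[[-0.05, 0.04, 0], [0, 0, -0.02]], [[-0.13, 0.12, 0], [0, 0, -0.05]], [[-0.22, 0.2, 0], [0, 0, -0.08]], [[-0.32, 0.29, 0], [0.002, -0.003, -0.11]], [[-0.42, 0.38, 0], [0.003, -0.005, -0.14]], [[-0.52, 0.465, 0], [0.004, -0.007, -0.17]], [[-0.62, 0.555, 0], [0.006, -0.01, -0.205]], [[-0.72, 0.645, 0.01], [0.006, -0.01, -0.205]], [[-0.8, 0.715, 0.01], [0.006, -0.01, -0.205]], [[-0.86, 0.77, 0.01], [0.006, -0.01, -0.205]], [[-0.9, 0.805, 0.01], [0.006, -0.01, -0.205]], [[-0.9, 0.805, 0.01], [0.006, -0.01, -0.205]], [[-0.9, 0.805, 0.01], [0.006, -0.01, -0.205]]]'

```text
time: 11.08
tool_pos: [0.5281, 0.075, 0.1865]
tcp_rot: [-2.511, -1.885, 0.016]
wrist_force: [-0.2, -0.4, -1.8]
width: 0.525
grip_force: 61.7
```

Run:
```python
from fit import *
p=world(r.x,[(-29-7,33.6,92)])[0];goto(p,r.x[2])
c=shot('w3')
from workcell import cams
b=cams.read_camera("top")["image"][180:260,265:365,::-1]; a=c["image"][150:480,240:640,::-1]
cv2.imwrite("pics/w3c.png",np.vstack([cv2.resize(a,(400,330)),cv2.resize(b,(400,270),interpolation=cv2.INTER_CUBIC)]))
```

```text
shift [0.0146 0.0125 0.3778] turns [[-0.0094, 0.0096, -0.0025], [0.015, 0.0148, 3.9975]] q6 0.382
```

View pics/w3c.png

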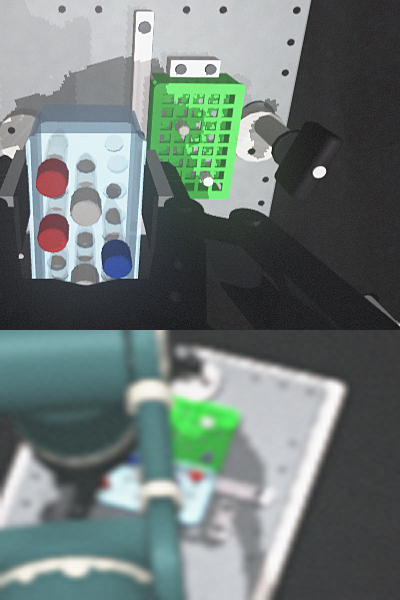

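The picture shows the rack held upright left of the fence, in line with it and clear of the green rack. Next I lower it.

Emit:
play_rows --rows '[[[0.015, 0.0125, 0.05], [-0.009, 0.0095, -0.003]], [[0.015, 0.0125, 0.13], [-0.009, 0.0095, -0.003]], [[0.015, 0.0125, 0.2], [-0.009, 0.0095, -0.003]], [[0.015, 0.0125, 0.27], [-0.009, 0.0095, -0.003]], [[0.015, 0.0125, 0.31], [-0.009, 0.0095, -0.003]], [[0.015, 0.0125, 0.34], [-0.009, 0.0095, -0.003]], [[0.015, 0.0125, 0.34], [-0.009, 0.0095, -0.003]], [[0.015, 0.0125, 0.34], [-0.009, 0.0095, -0.003]], [[0.015, 0.0125, 0.34], [-0.009, 0.0095, -0.003]]]'

```text
time: 11.93
tool_pos: [0.5324, 0.0779, 0.103]
tcp_rot: [2.507, 1.891, 0.002]
wrist_force: [-0.9, -0.3, -1.6]
width: 0.521
grip_force: 61.7
```

Run:
```python
from fit import *
p=world(r.x,[(-29-7,33.6,91)])[0];goto(p,r.x[2])
from workcell import bot
s=bot.read_state();print(s["tool_pos"],p,s["wrist_force"],s["torque"])
```

```text
shift [-0.0039 -0.0038  0.0482] turns [[0.0025, -0.0005, 0.0029], [0.0007, 0.0039, -3.9971]] q6 0.378
[0.53238583 0.0778532  0.10304025] [0.53121984 0.07717168 0.091     ] [-0.93764089 -0.30401858 -1.60348288] [0.07015317 0.03901271 0.01148197]
```

Emit:
play_rows --rows '[[[-0.004, -0.004, 0.015], [0.002, 0, 0.003]], [[-0.004, -0.004, 0.03], [0.002, 0, 0.003]], [[-0.004, -0.004, 0.04], [0.002, 0, 0.003]], [[-0.004, -0.004, 0.048], [0.002, 0, 0.003]], [[-0.004, -0.004, 0.052], [0.002, 0, 0.003]], [[-0.004, -0.004, 0.052], [0.002, 0, 0.003]], [[-0.004, -0.004, 0.052], [0.002, 0, 0.003]]]'

```text
time: 12.52
tool_pos: [0.531, 0.0767, 0.0909]
tcp_rot: [-2.511, -1.888, 0.0]
wrist_force: [-4.5, -0.2, 6.8]
width: 0.521
grip_force: 62.9
```

Emit:
play_rows --rows '[[[-0.005, 0, 0], [0, 0, 0]], [[-0.01, 0, 0], [0, 0, 0]], [[-0.015, 0, 0], [0, 0, 0]], [[-0.018, 0, 0], [0, 0, 0]], [[-0.022, 0, 0], [0, 0, 0]], [[-0.022, 0, 0], [0, 0, 0]]]'

```text
time: 13.02
tool_pos: [0.5313, 0.0723, 0.0909]
tcp_rot: [2.511, 1.887, 0.006]
wrist_force: [1.2, 3.9, 4.4]
width: 0.521
grip_force: 62.7
```

```bash
cat > st.py <<'E'
from fit import *
from workcell import bot
s=bot.read_state();a=r.x[2];Rz=np.array([[np.cos(a),np.sin(a)],[-np.sin(a),np.cos(a)]])
seat=world(r.x,[(-29,0,74)])[0]
print("tcp in bay mm",(Rz@(s["tool_pos"]-seat)[:2]*1000).round(1),"z",((s["tool_pos"]-seat)[2]*1000).round(1),"F bay",(Rz@s["wrist_force"][:2]).round(1),s["wrist_force"][2].round(1),"tz",s["torque"][2].round(3),"w",s["width"],"q6",s["q"][5],s["time"])
T=pose(s);print("ty yaw rel",(np.arctan2(T[1,1],T[0,1])-a))
E
python3 st.py
```

```text
tcp in bay mm [-5.6 28.9] z 16.9 F bay [0. 4.] 4.4 tz -0.031 w 0.5208793059158836 q6 0.36893123258407673 13.0167
ty yaw rel -0.001076196876455049
```

Emit:
play_rows --rows '[[[-0.004, 0, 0], [0, 0, 0]], [[-0.008, 0, 0], [0, 0, 0]], [[-0.012, 0, 0], [0, 0, 0]], [[-0.012, 0, 0], [0, 0, 0]]]'

```text
time: 13.35
tool_pos: [0.5312, 0.0722, 0.0912]
tcp_rot: [-2.511, -1.885, -0.013]
wrist_force: [2.6, 14.3, 3.8]
width: 0.524
grip_force: 62.4
```

```bash
python3 st.py
```

```text
tcp in bay mm [-5.6 28.8] z 17.2 F bay [-1.5 14.4] 3.8 tz 0.071 w 0.5236623523371705 q6 0.3634158385324959 13.35
ty yaw rel -0.0019971297006412536
```

Emit:
play_rows --rows '[[[0.01, 0, 0], [0, 0, 0]], [[0.01, 0, 0], [0, 0, 0]], [[0.01, 0, 0], [0, 0, 0]], [[0.01, 0, 0], [0, 0, 0]]]' --claw 0.14

```text
time: 13.68
tool_pos: [0.5292, 0.0705, 0.0891]
tcp_rot: [2.511, 1.888, -0.001]
wrist_force: [0.1, -1.0, -0.3]
width: 0.571
grip_force: 0.2
```

Emit:
play_rows --rows '[[[0.01, 0, -0.02], [0, 0, 0]], [[0.01, 0, -0.06], [0, 0, 0]], [[0.01, 0, -0.12], [0, 0, 0]], [[0.01, 0, -0.22], [0, 0, 0]], [[0.01, 0, -0.34], [0, 0, 0]], [[0.01, 0, -0.46], [0, 0, 0]], [[0.01, 0, -0.5], [0, 0, 0]], [[0.01, 0, -0.5], [0, 0, 0]]]'

```text
time: 14.35
tool_pos: [0.5328, 0.0735, 0.2194]
tcp_rot: [2.507, 1.885, 0.011]
wrist_force: [0.7, -0.3, -0.0]
width: 0.571
grip_force: 0.0
```

```bash
python3 st.py
```

```text
tcp in bay mm [-4.5 30.6] z 145.4 F bay [ 0.8 -0. ] -0.0 tz 0.075 w 0.571121258878017 q6 0.37251296025598996 14.35
ty yaw rel -0.0005280140473983286
```

Run:
```python
from fit import *
a=world(r.x,[(-75,-9.5,0)])[0];goto([a[0],a[1],.21],.565)
```

```text
shift [-0.1604 -0.1663  0.0357] turns [[0.0112, 0.0008, -1.0778], [0.0009, -0.0137, 2.9222]] q6 0.373
```

Emit:
play_rows --rows '[[[-0.08, -0.08, 0.02], [0, 0, -0.15]], [[-0.16, -0.166, 0.035], [0, 0, -0.3]], [[-0.16, -0.166, 0.035], [0, 0, -0.45]], [[-0.16, -0.166, 0.035], [0, 0, -0.6]], [[-0.16, -0.166, 0.035], [0, 0, -0.75]], [[-0.16, -0.166, 0.035], [0, 0, -0.9]], [[-0.16, -0.166, 0.035], [0, 0, -1]], [[-0.16, -0.166, 0.035], [0, 0, -1]], [[-0.16, -0.166, 0.035], [0, 0, -1]], [[-0.16, -0.166, 0.035], [0, 0, -1]]]' --claw 1

```text
time: 15.18
tool_pos: [0.4784, 0.0464, 0.2047]
tcp_rot: [-1.6, -2.702, 0.002]
wrist_force: [-0.4, -0.3, -0.1]
width: 0.999
grip_force: 0.0
```

Run:
```python
from fit import *
c=shot('w4')
a=world(r.x,[(-75,-9.5,0)])[0];goto([a[0],a[1],.131],.565)
K,T=c["K"],c["T"]
im=c["image"][:,:,::-1].copy();S=2
im=cv2.resize(im,None,fx=S,fy=S,interpolation=cv2.INTER_CUBIC)
def draw(P,col): cv2.polylines(im,[((proj(K,T,world(r.x,P))+.5)*S).astype(int)],True,col,1)
box=lambda a,b,d,e,z:[(a,d,z),(b,d,z),(b,e,z),(a,e,z)]
draw(box(-6,6,-88,88,88),(255,0,0));draw(box(-46,-12,-65,-53,88),(0,165,255));draw(box(-52-5.6,-6-5.6,-53,53,110),(0,0,255))
q=(proj(K,T,world(r.x,[(-29,0,100)]))[0]*S).astype(int);print(q)
x=max(0,min(q[0]-400,480));y=max(0,min(q[1]-300,360));cv2.imwrite("pics/w4c.png",im[y:y+600,x:x+800])
```

```text
shift [-0.0059  0.0117  0.2959] turns [[-0.0014, -0.0007, -0.0798], [-0.001, 0.0021, 3.9202]] q6 -0.457
[765 555]
```

View pics/w4c.png

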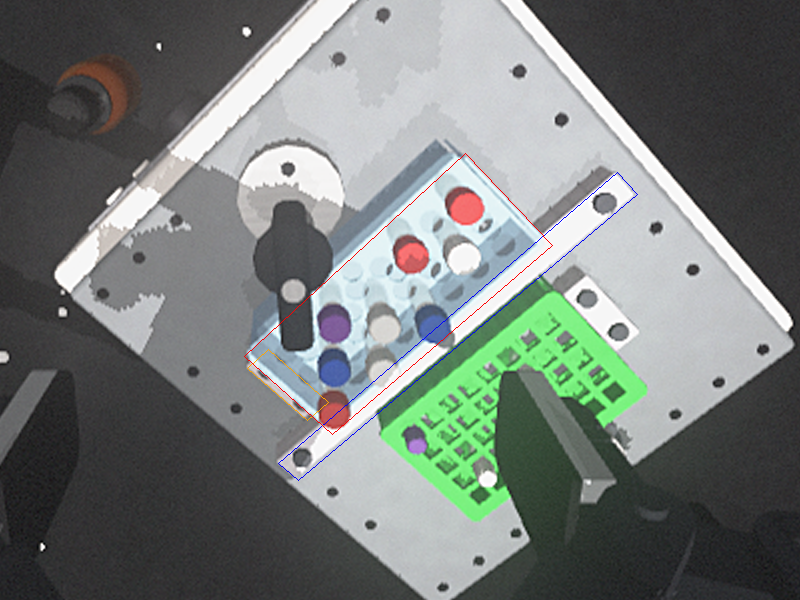

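The rack stands upright at the end stop, about 6 mm off the fence. The knob bar at (295,280) lies along the tool's x, so I can grip it.

Emit:
play_rows --rows '[[[-0.006, 0.012, 0.06], [0, 0, -0.08]], [[-0.006, 0.012, 0.14], [0, 0, -0.08]], [[-0.006, 0.012, 0.22], [0, 0, -0.08]], [[-0.006, 0.012, 0.28], [0, 0, -0.08]], [[-0.006, 0.012, 0.296], [0, 0, -0.08]], [[-0.006, 0.012, 0.296], [0, 0, -0.08]], [[-0.006, 0.012, 0.296], [0, 0, -0.08]]]'

```text
time: 15.82
tool_pos: [0.4827, 0.0467, 0.1321]
tcp_rot: [1.512, 2.753, 0.0]
wrist_force: [0.3, -0.4, 0.6]
width: 0.998
grip_force: 0.0
```

Emit:
play_rows --rows '[[[0, 0, 0], [0, 0, 0]], [[0, 0, 0], [0, 0, 0]], [[0, 0, 0], [0, 0, 0]], [[0, 0, 0], [0, 0, 0]], [[0, 0, 0], [0, 0, 0]], [[0, 0, 0], [0, 0, 0]], [[0, 0, 0], [0, 0, 0]], [[0, 0, 0], [0, 0, 0]], [[0, 0, 0], [0, 0, 0]], [[0, 0, 0], [0, 0, 0]]]' --claw -1 --newtons 80

```text
time: 16.65
tool_pos: [0.4812, 0.0458, 0.1322]
tcp_rot: [-1.51, -2.753, 0.004]
wrist_force: [-5.1, -4.0, 6.8]
width: 0.094
grip_force: 79.4
```

```bash
python3 st.py
```

```text
tcp in bay mm [-46.3 -10.4] z 58.2 F bay [-3.8 -5.3] 6.8 tz 0.153 w 0.09419238724133225 q6 -0.5220967518042904 16.65
ty yaw rel 0.8485987158010885
```

Emit:
play_rows --rows '[[[0, 0, 0], [0, 0, 0.08]], [[0, 0, 0], [0, 0, 0.16]], [[0, 0, 0], [0, 0, 0.24]], [[0, 0, 0], [0, 0, 0.32]], [[0, 0, 0], [0, 0, 0.4]], [[0, 0, 0], [0, 0, 0.48]], [[0, 0, 0], [0, 0, 0.56]], [[0, 0, 0], [0, 0, 0.64]], [[0, 0, 0], [0, 0, 0.72]], [[0, 0, 0], [0, 0, 0.8]], [[0, 0, 0], [0, 0, 0.86]], [[0, 0, 0], [0, 0, 0.92]], [[0, 0, 0], [0, 0, 0.98]], [[0, 0, 0], [0, 0, 0.98]]]'

```text
time: 17.82
tool_pos: [0.4805, 0.0456, 0.1322]
tcp_rot: [-2.435, -1.983, 0.007]
wrist_force: [-8.0, -4.0, 8.8]
width: 0.098
grip_force: 79.7
```

```bash
echo 'print("v",.9708-(np.arctan2(T[1,1],T[0,1])-a))'>>st.py; python3 st.py
```

```text
tcp in bay mm [-47.  -10.8] z 58.2 F bay [-6.5 -6. ] 8.8 tz -0.087 w 0.09833863244881702 q6 0.24967822725591063 17.8167
ty yaw rel 0.07685266587051925
v 0.8939473341294808
```

Emit:
play_rows --rows '[[[0, 0, 0], [0, 0, 0.06]], [[0, 0, 0], [0, 0, 0.12]], [[0, 0, 0], [0, 0, 0.18]], [[0, 0, 0], [0, 0, 0.24]], [[0, 0, 0], [0, 0, 0.3]], [[0, 0, 0], [0, 0, 0.36]], [[0, 0, 0], [0, 0, 0.36]], [[0, 0, 0], [0, 0, 0.36]]]'

```text
time: 18.48
tool_pos: [0.4802, 0.0457, 0.1322]
tcp_rot: [-2.69, -1.622, 0.008]
wrist_force: [-8.8, -3.5, 9.4]
width: 0.096
grip_force: 79.8
```

```bash
python3 st.py
```

```text
tcp in bay mm [-47.3 -10.8] z 58.2 F bay [-7.5 -5.8] 9.4 tz -0.097 w 0.09587277038016859 q6 0.5309093351930715 18.4833
ty yaw rel -0.20448959713861697
v 1.175289597138617
```

Emit:
play_rows --rows '[[[0, 0, 0], [0, 0, 0.03]], [[0, 0, 0], [0, 0, 0.06]], [[0, 0, 0], [0, 0, 0.09]], [[0, 0, 0], [0, 0, 0.12]], [[0, 0, 0], [0, 0, 0.12]], [[0, 0, 0], [0, 0, 0.12]]]'

```text
time: 18.98
tool_pos: [0.4801, 0.0458, 0.1322]
tcp_rot: [-2.763, -1.494, 0.008]
wrist_force: [-8.8, -3.3, 10.3]
width: 0.095
grip_force: 79.8
```

```bash
python3 st.py
```

```text
tcp in bay mm [-47.4 -10.7] z 58.2 F bay [-7.5 -5.6] 10.3 tz 0.014 w 0.09464232084976167 q6 0.6248578192095425 18.9833
ty yaw rel -0.2984031215322107
v 1.2692031215322106
```

Emit:
play_rows --rows '[[[0, 0, 0], [0, 0, 0.02]], [[0, 0, 0], [0, 0, 0.04]], [[0, 0, 0], [0, 0, 0.04]], [[0, 0, 0], [0, 0, 0.04]]]'

```text
time: 19.32
tool_pos: [0.4802, 0.0458, 0.1322]
tcp_rot: [-2.786, -1.451, 0.008]
wrist_force: [-9.1, -4.0, 9.4]
width: 0.097
grip_force: 79.9
```

```bash
python3 st.py
```

```text
tcp in bay mm [-47.3 -10.7] z 58.2 F bay [-7.6 -6.3] 9.4 tz 0.049 w 0.09715391110063823 q6 0.6561632576377485 19.3167
ty yaw rel -0.32967701444260766
v 1.3004770144426077
```

Emit:
play_rows --rows '[[[0, 0, 0], [0, 0, 0.02]], [[0, 0, 0], [0, 0, 0.03]], [[0, 0, 0], [0, 0, 0.03]], [[0, 0, 0], [0, 0, 0.03]]]'

```text
time: 19.65
tool_pos: [0.4801, 0.0458, 0.1322]
tcp_rot: [-2.803, -1.418, 0.008]
wrist_force: [-8.6, -3.8, 9.9]
width: 0.101
grip_force: 79.9
```

```bash
python3 st.py
```

```text
tcp in bay mm [-47.4 -10.7] z 58.2 F bay [-7.2 -6.1] 9.9 tz 0.094 w 0.10135307759031933 q6 0.6796225868121647 19.65
ty yaw rel -0.35314358059299034
v 1.3239435805929904
```

Emit:
play_rows --rows '[[[0, 0, 0], [0, 0, 0.02]], [[0, 0, 0], [0, 0, 0.025]], [[0, 0, 0], [0, 0, 0.025]], [[0, 0, 0], [0, 0, 0.025]]]'

```text
time: 19.98
tool_pos: [0.4801, 0.0458, 0.1322]
tcp_rot: [-2.816, -1.391, 0.008]
wrist_force: [-8.7, -3.1, 9.3]
width: 0.095
grip_force: 79.9
```

```bash
python3 st.py; python3 -c "
from workcell import bot;print(bot.read_state()['joint_torque'])"
```

```text
tcp in bay mm [-47.4 -10.7] z 58.2 F bay [-7.5 -5.4] 9.3 tz 0.301 w 0.09547990643856509 q6 0.6989600742399565 19.9833
ty yaw rel -0.372375078042809
v 1.3431750780428091
[  0.80273962 -28.61611605 -34.05383348   0.89215966  -2.95936055
   0.26155969]
```

Emit:
play_rows --rows '[[[0, 0, 0], [0, 0, 0.01]], [[0, 0, 0], [0, 0, 0.025]], [[0, 0, 0], [0, 0, 0.025]], [[0, 0, 0], [0, 0, 0.025]]]'

```text
time: 20.32
tool_pos: [0.48, 0.0459, 0.1322]
tcp_rot: [-2.83, -1.364, 0.009]
wrist_force: [-9.8, -2.3, 11.2]
width: 0.094
grip_force: 80.0
```

```bash
python3 st.py
```

```text
tcp in bay mm [-47.5 -10.7] z 58.2 F bay [-8.7 -4.9] 11.2 tz 0.423 w 0.09373113995265378 q6 0.7182681059562326 20.3167
ty yaw rel -0.39153802994199305
v 1.3623380299419932
```

Emit:
play_rows --rows '[[[0, 0, 0], [0, 0, 0.01]], [[0, 0, 0], [0, 0, 0.02]], [[0, 0, 0], [0, 0, 0.02]], [[0, 0, 0], [0, 0, 0.02]]]'

```text
time: 20.65
tool_pos: [0.48, 0.0459, 0.1322]
tcp_rot: [-2.84, -1.342, 0.009]
wrist_force: [-9.3, -2.8, 11.0]
width: 0.096
grip_force: 80.2
```

```bash
python3 st.py
```

```text
tcp in bay mm [-47.6 -10.7] z 58.2 F bay [-8.1 -5.2] 11.0 tz 0.535 w 0.09588263321668607 q6 0.7336424061120244 20.65
ty yaw rel -0.40677227528872206
v 1.377572275288722
```

Emit:
play_rows --rows '[[[0, 0, 0], [0, 0, 0.01]], [[0, 0, 0], [0, 0, 0.015]], [[0, 0, 0], [0, 0, 0.015]]]'

```text
time: 20.9
tool_pos: [0.4799, 0.0459, 0.1322]
tcp_rot: [-2.848, -1.326, 0.009]
wrist_force: [-9.5, -2.2, 9.9]
width: 0.094
grip_force: 80.3
```

Emit:
play_rows --rows '[[[0, 0, 0], [0, 0, 0]], [[0, 0, 0], [0, 0, 0]], [[0, 0, 0], [0, 0, 0]], [[0, 0, 0], [0, 0, 0]], [[0, 0, 0], [0, 0, 0]], [[0, 0, 0], [0, 0, 0]], [[0, 0, -0.1], [0, 0, 0]], [[0, 0, -0.25], [0, 0, 0]], [[0, 0, -0.4], [0, 0, 0]], [[0, 0, -0.5], [0, 0, 0]], [[0, 0, -0.5], [0, 0, 0]], [[0, 0, -0.5], [0, 0, 0]]]' --claw 1

```text
time: 21.9
tool_pos: [0.4839, 0.0467, 0.259]
tcp_rot: [2.848, 1.322, 0.007]
wrist_force: [-0.5, -0.4, 0.3]
width: 1.003
grip_force: 0.0
```

Run:
```python
from fit import *
c=shot('w5')
K,T=c["K"],c["T"];S=2
im=cv2.resize(c["image"][:,:,::-1],None,fx=S,fy=S,interpolation=cv2.INTER_CUBIC)
def draw(P,col): cv2.polylines(im,[((proj(K,T,world(r.x,P))+.5)*S).astype(int)],True,col,1)
box=lambda a,b,d,e,z:[(a,d,z),(b,d,z),(b,e,z),(a,e,z)]
draw(box(-6,6,-88,88,88),(255,0,0));draw(box(-46,-12,-65,-53,88),(0,165,255));draw(box(-52,-6,-53,53,110),(0,0,255))
q=(proj(K,T,world(r.x,[(-29,0,100)]))[0]*S).astype(int)
x=max(0,min(q[0]-400,480));y=max(0,min(q[1]-300,360));cv2.imwrite("pics/w5c.png",im[y:y+600,x:x+800])
```

```text
(no output)
```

View pics/w5c.png

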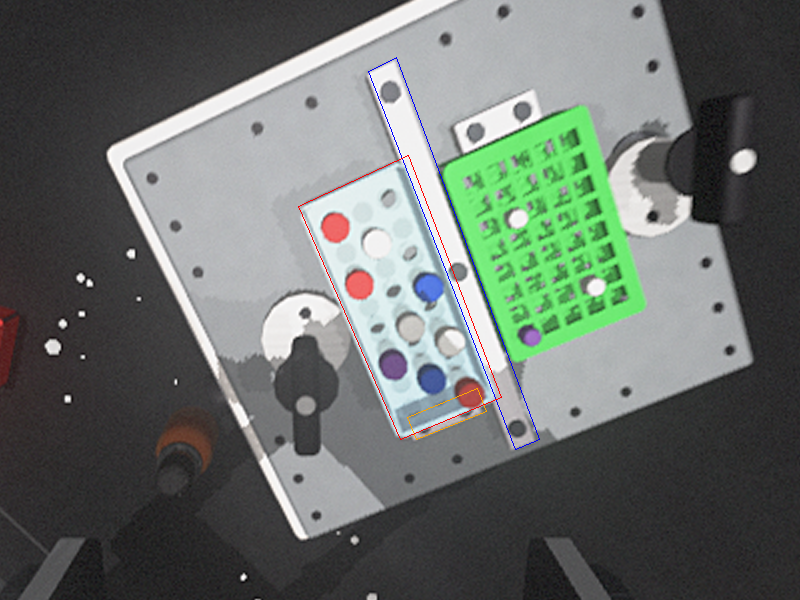

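The rack lies flat on the fence and against the end stop, the lobe touches it at about (345,330), and the knob has stayed where I left it. The gripper is clear, so I'll hand in.

```bash
python3 -c "
from workcell import bot;print(bot.finish_job())"
```

```text
the job is handed in; nothing more can be done
None
```

The clear rack stands in the front bay, flat on the fence and against the end stop. The clamp bears on it with an estimated 20–30 N, judged from the turning torque. The gripper is clear and the job was handed in at about 22 s; no verdict came back.

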